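# Roll the specimen tube into its V-cradle

### The job

Gently roll the lying red-capped transport tube across the desk with your fingertips, by pushing on its side, up the ramp of the red cradle and let it drop into the V-groove; do not pick it up or drag it there without rolling, and do not bat it. It must end at rest in the groove with both of its ends sticking out past the cradle (nudge it endwise with a fingertip if need be) and the hand clear of it. Leave the jars, the tube rack and the throat model where they stand.

Things in the scene. Friction and masses are not known exactly. Their poses are not given: they have to be found in the camera images.
- tube: Lying rigid tube: cylinder 40 mm across, 150 mm long, about 0.18 kg, grey, red cap of equal width at its +x end, white label with black stripe. Origin mid-length on its axis (20 mm up at the start), x along it, z through the stripe, up at the start; half a turn per 63 mm. Smooth (friction 0.45): a finger pushing its side at axis height rolls it; let go, it coasts a few cm. Between the cradles.
- red_cradle: V-cradle fixed to the desk, red ramps. Origin mid-underside at desk level, x along the groove (110 mm long), y across, z up; same profile to +y and -y: ramp from desk level 85 mm off the middle up to a 13 mm high crest at 22 mm, then the white flank falls at 30 degrees to desk level at the middle. Seated tube: axis 23 mm up over the groove line. Left or right of the tube, swapped with blue.
- blue_cradle: A cradle of exactly the same shape and axes with blue ramps, fixed to the desk on the other side of the tube; it stays empty.
- jar: White screw-top jar, 64 mm in diameter, 85 mm high, standing beyond the tube; origin at the centre of its underside. Bystander.
- small_jar: Smaller white jar, 50 mm in diameter, 70 mm high, beside the other; origin at the centre of its underside. Bystander.
- rack: White rack, 70 x 124 mm and about 106 mm high, with red-capped blood tubes standing in it, at the far right; origin at the centre of its underside. Bystander.
- throat_model: Anatomical throat model, green and 142 mm high, on a white 100 x 100 mm base, at the far left; origin at the centre of its underside. Bystander.
Things that resemble listed ones, but are neither listed nor needed, are in the scene too. Of the things shaped like the tube, the grey one is meant.

How it is judged:
By the outcome, as a careful person would: the job done as asked, in the order asked, and still so for the second after the job is handed in, with the robot touching nothing.
It also fails if it takes over 56 s, if anything falls off the work surface, if the arm or the gripper's body presses on something with over 40 N, if the wrist force passes 120 N, or if a joint passes its speed limit or range.

### The arm

A 6-joint arm with a two-finger parallel gripper is mounted at the origin on the work surface. World frame = base frame: x ahead of the robot, y to its left, z up, the work surface at z = 0. Lengths are in mm, angles in rad, forces in N, time in s.
With the tool pointing down it reaches from about 350 to 775 mm from the base axis. Payload 7.3 kg.
Tool frame: the origin (TCP) lies at the very end of the fingers, on their centre line; the grasp point (between the pads) lies 19 mm behind it; x points along the fingers, z is the direction in which the jaws open and shut, and the axes are right-handed (so a half turn about x gives the same grasp; the last joint's range is limited). The gripper opens to 92 mm and grips with 3 to 60 N. Pads are 19 mm wide; open, the fingers measure 130 mm over their backs; the gripper's body (75 mm by 190 mm) begins 47 mm behind the grasp point.
Start: joints at [1.114, 0.342, 1.524, -0, 1.275, -0.146], TCP at [160.542, 499.873, 205.741] pointing down, gripper open.
Joint ranges: [-2.53, 2.53], [-0.77, 2.02], [0.04, 2.7], [-1, 4.14], [0.28, 2.66], [-3.11, 3.11]. Speed limits (rad/s): [2.57, 2.57, 3.14, 3.14, 3.14, 3.14].

### API

Orientations are given as [roll, pitch, yaw] about the fixed x, y, z axes, in that order (R = Rz(yaw) Ry(pitch) Rx(roll)).
In Python, from plant import * gives the robot as it stands.
- The arm moves only by the shell command python3 -m creep 'ROWS'. ROWS is JSON, a list of rows, each an object of numbers: "tx", "ty", "tz": the shift along the tool's x, y, z in cm; "wx", "wy", "wz": the turn, a rotation vector about the tool's x, y, z in rad; "gripper": the closure, from -1 (fully open) to 1 (shut). A call has 1 to 8 rows; each row is the pose to reach, as a shift and turn from the pose commanded when the call began, along the tool's axes at that moment; what a row does not reach only later rows make up. A row lasts 1/12 s, in which the tool goes at most 41.7 mm and 7.16 degrees, less where a joint would pass 70% of its speed; a pose out of reach is approached as far as the arm can. A call with a gripper value outside its range is refused whole. The fingers move at their own pace and stop on an object; the grip force is fixed at half the most. Time passes only in rows, so rows that repeat a pose let the fingers close. It gives the time, the measured TCP pose, the force and the opening at its end, in the units of the state.
- get_obs(): the state, without advancing time (a new reading comes with each control period).
- capture(name): name is "side" or "top" or "wrist"; returns a dict with "frame" (384x512x3 uint8, red, green, blue), "z_map" (384x512 float32, mm along the optical axis (not along the pixel's ray), 0 where there is no reading), "vertical_fov" (degrees; the focal length in pixels is half the picture's height over the tangent of half this angle, whatever the lens; pixels are square), "cx", "cy" (the principal point, pixels), "xyz" and "rotation" of the camera in the world. Camera axes: x right, y down, z forward; pixel columns grow to the right and rows downward; lengths in mm; the calibration is good to about 2 mm. A picture is of the moment at which its call begins.
- close_job(): hands the job in, once; it reports no verdict.
The state is a dict: "time": time; "joint_positions": joint angles; "dq": joint speeds; "tau": joint torques, N m; "tool_pos": TCP position; "tcp_rot": TCP orientation; "contact_force": force on the tool from outside, world axes, zero at the start; "moment": the same for the moment, N m; "grip_width": finger opening in mm.
Only numpy, scipy, OpenCV 4.12 (cv2) and the standard library are available. Lean on these libraries where they do the work, as an engineer would, in place of code of your own. Each camera call takes 0.05 s, during which the arm holds its last target.

## Working session

There is one attempt and no reset: what is moved stays moved. The work goes in short steps, Python scripts to look and compute and a shell command to move; the robot and the scene stay as the last step left them, time stands still between calls to the robot, and variables do not carry over. Pictures are saved under pics/ and viewed, and the job is handed in when it is done.

```bash
ls; mkdir -p pics; python3 - <<'E'
from plant import *
import cv2,numpy as np
print(get_obs())
for n in("top","side"):
    c=capture(n); np.savez('cap_%s.npz'%n,**c)
    cv2.imwrite(f'pics/{n}0.png',c['frame'][:,:,::-1])
    print(n,c['vertical_fov'],c['cx'],c['cy'],c['xyz'],c['rotation'])
E
```

```text
pics
{'time': 0.0, 'joint_positions': array([ 1.11404189e+00,  3.42697241e-01,  1.52502235e+00,  2.60808982e-05,
        1.27542446e+00, -1.46000249e-01]), 'dq': array([ 0.0006527 ,  0.00176112,  0.00113671, -0.00145794,  0.00062698,
       -0.00040387]), 'tau': array([-1.80172092e-04, -4.31245673e+01, -2.44222605e+01,  7.17851752e-02,
        5.59513690e-02, -1.25742054e-04]), 'tool_pos': array([160.30332613, 499.45602673, 205.05636847]), 'tcp_rot': array([ 2.97951819,  1.56924473, -2.04363258]), 'contact_force': array([-0.22647762, -0.69348057,  0.51316631]), 'moment': array([ 0.02953085, -0.01085201,  0.01729461]), 'grip_width': 91.7965021007697}
top 43.59415913493306 255.21005412025025 196.7073492412518 [ 333.68191014    5.79958852 1480.10745875] [-2.98296279  0.01139254 -1.58619345]
side 46.31105052418028 254.53747648066516 185.45881289183228 [ -78.70910649 -605.88787057 1120.84404838] [-2.45146204  0.0032818  -0.8148074 ]
```

View pics/top0.png

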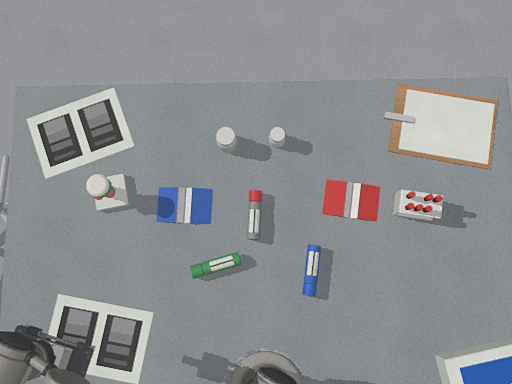

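View pics/side0.png

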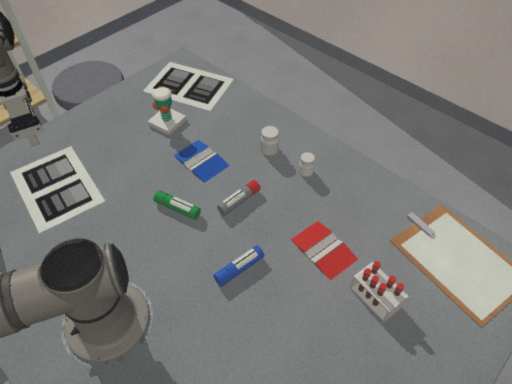

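Three tube-like things in the top view: grey with red cap at (254,215), green at (215,265) and blue at (312,270). The grey one with the red cap fits the description. Next I take a crop to confirm it, plus measurements.

```bash
cat > h.py <<'E'
import numpy as np,cv2
from scipy.spatial.transform import Rotation as R
def pts(c):
    z=c['z_map'];h,w=z.shape;f=h/2/np.tan(np.radians(float(c['vertical_fov']))/2)
    u,v=np.meshgrid(np.arange(w),np.arange(h))
    p=np.stack([(u-c['cx'])/f*z,(v-c['cy'])/f*z,z],-1)
    return p@R.from_euler('xyz',c['rotation']).as_matrix().T+c['xyz']
def rect(P,m):
    q=P[m][:,:2].astype(np.float32)
    q=q[np.all(abs(q-np.median(q,0))<150,1)]
    return cv2.minAreaRect(q)
E
python3 - <<'E'
from h import *
for n in('top','side'):
    c=dict(np.load(f'cap_{n}.npz'));P=pts(c);f=c['frame'].astype(int)
    r,g,b=f[...,0],f[...,1],f[...,2]
    X,Y,Z=P[...,0],P[...,1],P[...,2]
    print(n,'desk z',np.median(Z[abs(Z)<25]))
    red=(r>120)&(g<80)&(b<80)&(c['z_map']>0)
    blue=(b>100)&(r<70)&(c['z_map']>0)
    nn,l,s,ce=cv2.connectedComponentsWithStats((red|blue).astype(np.uint8))
    for i in range(1,nn):
        if s[i,4]>60:
            q=cv2.minAreaRect(P[l==i][:,:2].astype(np.float32)); print(s[i],[np.round(a,1) for a in q],np.percentile(Z[l==i],[5,50,95]).round(1))
c=dict(np.load('cap_top.npz'));cv2.imwrite('pics/crop.png',cv2.resize(c['frame'][165:305,150:390,::-1],None,fx=3.3,fy=3.3,interpolation=cv2.INTER_CUBIC))
E
```

```text
top desk z 0.3469700423793256
[323 180  23  37 675] [array([ 563. , -226.5]), array([ 62.9, 108.1]), np.float64(80.3)] [-1.3  6.1 14.4]
[358 184  22  37 644] [array([ 546.5, -330.6]), array([ 60.4, 109.1]), np.float64(81.8)] [-1.3  7.1 15. ]
[157 188  21  35 435] [array([549.9, 293.9]), array([ 60.5, 105.9]), np.float64(87.1)] [-1.5  6.3 13.7]
[191 188  21  36 665] [array([544.8, 187.6]), array([ 60. , 108.6]), np.float64(87.3)] [-1.4  6.6 14.6]
[249 190  13  11 104] [array([569. ,  19.5]), array([37.1, 30.8]), np.float64(89.1)] [25.9 36.3 43.5]
[303 245  18  51 292] [array([ 341. , -145.6]), array([ 37.8, 148.5]), np.float64(81.5)] [24.3 34.9 43.1]
[ 460  357   52   27 1074] [array([  51.5, -618.1]), array([ 67.5, 147.6]), np.float64(7.8)] [77.7 82.6 87.2]
side desk z 0.07141446942932816
[175 141  33  22 322] [array([549.1, 297.6]), array([ 63.6, 109.2]), np.float64(87.0)] [-1.3  6.2 13.6]
[192 154  37  28 504] [array([543.6, 188.8]), array([ 62.7, 111. ]), np.float64(86.8)] [-0.7  6.  13.6]
[246 180  14  12 101] [array([568.8,  17. ]), array([34.2, 32.1]), np.float64(84.1)] [24.8 36.7 41.2]
[291 221  41  31 587] [array([ 563.2, -223.8]), array([ 62.7, 110.7]), np.float64(81.0)] [-1.3  6.5 13. ]
[316 243  42  37 772] [array([ 546.3, -329.9]), array([ 61.2, 112.9]), np.float64(80.6)] [-1.   5.9 12.9]
[214 246  50  40 496] [array([ 340.9, -148.1]), array([ 36.5, 150.4]), np.float64(80.8)] [18.1 32.4 41.1]
```

View pics/crop.png

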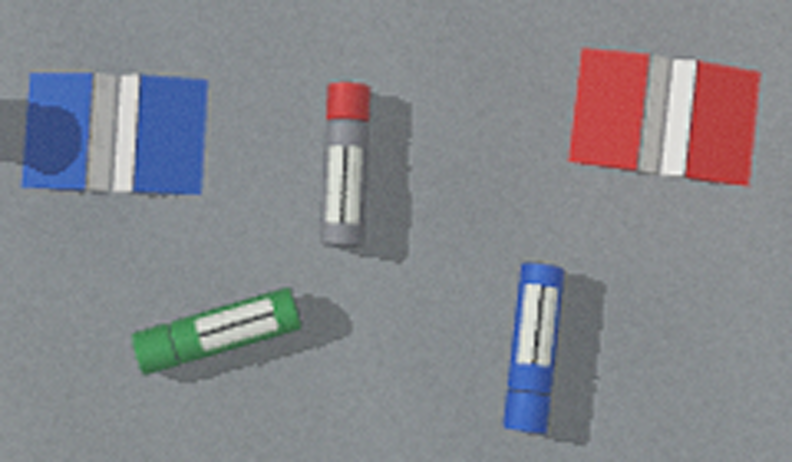

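The crop confirms that the grey tube, red cap pointing away, is the one meant. Next I measure the tube pose, the bystanders and the tool axes.

```bash
cat >> h.py <<'E'
def tube(c,yr=(-330,90),xr=(420,680)):
    P=pts(c);X,Y,Z=P[...,0],P[...,1],P[...,2];m=(X>xr[0])&(X<xr[1])&(Y>yr[0])&(Y<yr[1])&(Z>23)&(Z<60)&(c['z_map']>0)
    nn,l,s,ce=cv2.connectedComponentsWithStats(m.astype(np.uint8))
    out=[]
    for i in range(1,nn):
        if s[i,4]>150:
            p=P[l==i];q=cv2.minAreaRect(p[:,:2].astype(np.float32));(vx,vy,x0,y0)=cv2.fitLine(p[:,:2].astype(np.float32),cv2.DIST_HUBER,0,.01,.01).ravel()
            yaw=np.degrees(np.arctan2(vy,vx)); yaw=(yaw+90)%180-90
            d=np.array([np.cos(np.radians(yaw)),np.sin(np.radians(yaw))]);a=p[:,:2]@d
            b=p[:,:2]@[-d[1],d[0]]
            out.append((s[i,4],np.round(q[0],1),np.round(q[1],1),'yaw %.1f'%yaw,'len %.1f'%(np.ptp(np.percentile(a,[.5,99.5]))),'z98 %.1f'%np.percentile(p[:,2],98)))
    return out
E
python3 - <<'E'
from h import *
for n in('top','side'):
    c=dict(np.load(f'cap_{n}.npz'));
    for t in tube(c): print(n,t)
    P=pts(c);X,Y,Z=P[...,0],P[...,1],P[...,2]
    m=(Z>50)&(X>380)&(X<850)&(abs(Y)<600)&(Z<250)
    nn,l,s,ce=cv2.connectedComponentsWithStats(m.astype(np.uint8))
    for i in range(1,nn):
        if s[i,4]>40: print(n,'obj',s[i],P[l==i].min(0).round(),P[l==i].max(0).round())
print(R.from_euler('xyz',[ 2.97951819,  1.56924473, -2.04363258]).as_matrix().round(3))
E
```

```text
top (np.int32(616), array([512. ,  21.8]), array([ 39.1, 149.6]), 'yaw -3.0', 'len 146.9', 'z98 44.8')
top obj [216 127  21  22 358] [713.  74.  50.] [773. 136.  93.]
top obj [270 127  15  16 180] [730. -72.  50.] [774. -30.  79.]
top obj [ 86 174  29  26 541] [557. 433.  58.] [623. 500. 149.]
top obj [ 398  189   45   30 1019] [ 487. -539.   50.] [ 576. -406.  114.]
side (np.int32(515), array([511.2,  21.2]), array([ 40.7, 152.6]), 'yaw -4.7', 'len 149.4', 'z98 43.4')
side obj [152  87  20  30 446] [554. 433.  51.] [623. 502. 149.]
side obj [260 126  19  20 302] [712.  74.  50.] [773. 136.  90.]
side obj [300 152  15  14 159] [728. -73.  50.] [776. -28.  77.]
side obj [ 353  261   55   53 1363] [ 486. -537.   50.] [ 575. -404.  112.]
[[-0.001 -0.952  0.306]
 [-0.001  0.306  0.952]
 [-1.     0.    -0.002]]
```

```bash
cat >> h.py <<'E'
def delta(o,xyz,yaw=None):
    """shift in cm in tool axes, turn; yaw = jaw axis heading deg"""
    M=R.from_euler('xyz',o['tcp_rot']).as_matrix()
    d=M.T@(np.array(xyz)-o['tool_pos'])/10
    w=np.zeros(3)
    if yaw is not None:
        a=np.radians(yaw);z=np.array([np.cos(a),np.sin(a),0]);x=np.array([0,0,-1.]);T=np.stack([x,np.cross(z,x),z],1)
        w=R.from_matrix(M.T@T).as_rotvec()
    return d.round(2),w.round(3)
E
python3 - <<'E'
from plant import *
from h import *
o=get_obs();print(delta(o,[407,29,100],86))
E
```

```text
(array([ 10.56, -37.87, -37.24]), array([-0.241, -0.001, -0.   ]))
```

```bash
python3 -m creep '[{"tx":0,"ty":-37.9,"tz":-37.2,"wx":-0.24,"gripper":1},{"tx":0,"ty":-37.9,"tz":-37.2,"wx":-0.24,"gripper":1},{"tx":0,"ty":-37.9,"tz":-37.2,"wx":-0.24,"gripper":1},{"tx":0,"ty":-37.9,"tz":-37.2,"wx":-0.24,"gripper":1},{"tx":0,"ty":-37.9,"tz":-37.2,"wx":-0.24,"gripper":1},{"tx":0,"ty":-37.9,"tz":-37.2,"wx":-0.24,"gripper":1},{"tx":0,"ty":-37.9,"tz":-37.2,"wx":-0.24,"gripper":1},{"tx":0,"ty":-37.9,"tz":-37.2,"wx":-0.24,"gripper":1}]'; python3 - <<'E'
from plant import *
from h import *
o=get_obs();print(delta(o,[407,29,100],86),o['joint_positions'])
E
```

```text
(array([ 10.56, -37.87, -37.24]), array([-0.241, -0.001, -0.   ])) [ 1.11401455e+00  3.42661289e-01  1.52489265e+00 -3.65080546e-05
  1.27539005e+00 -1.46002740e-01]validation failed for argument at $[0]...
```

```bash
python3 -m creep '[{"tx":0.0,"ty":-4.0,"tz":-4.0,"wx":-0.1,"wy":0.0,"wz":0.0,"gripper":1.0}]'; python3 -m creep --help | head -30
```

```text
time: 0.18
tool_pos: [178.0, 466.2, 204.9]
tcp_rot: [0.67, 1.568, 2.032]
contact_force: [1.5, -0.4, -0.1]
grip_width: 88.6invalid input: not JSON, or not a number
```

```bash
python3 -m creep '[{"tx":0,"ty":-34.0,"tz":-33.2,"wx":-0.14,"wy":0,"wz":0,"gripper":1},{"tx":0,"ty":-34.0,"tz":-33.2,"wx":-0.14,"wy":0,"wz":0,"gripper":1},{"tx":0,"ty":-34.0,"tz":-33.2,"wx":-0.14,"wy":0,"wz":0,"gripper":1},{"tx":0,"ty":-34.0,"tz":-33.2,"wx":-0.14,"wy":0,"wz":0,"gripper":1},{"tx":0,"ty":-34.0,"tz":-33.2,"wx":-0.14,"wy":0,"wz":0,"gripper":1},{"tx":0,"ty":-34.0,"tz":-33.2,"wx":-0.14,"wy":0,"wz":0,"gripper":1},{"tx":0,"ty":-34.0,"tz":-33.2,"wx":-0.14,"wy":0,"wz":0,"gripper":1},{"tx":0,"ty":-34.0,"tz":-33.2,"wx":-0.14,"wy":0,"wz":0,"gripper":1}]'; python3 - <<'E'
from plant import *
from h import *
o=get_obs();print(delta(o,[407,29,100],86),o['joint_positions'])
E
```

```text
time: 0.85
tool_pos: [362.2, 186.9, 205.7]
tcp_rot: [0.381, 1.571, 1.881]
contact_force: [0.4, 0.5, 0.2]
grip_width: 36.6
(array([ 10.57,  -5.58, -15.43]), array([-0.001,  0.   , -0.   ])) [ 2.87622345e-01  1.25024705e-01  1.81504119e+00  1.67457786e-04
  1.20153035e+00 -1.21261288e+00]
```

All seven keys are needed. Next: above the pre-nudge spot, then down.

```bash
python3 -m creep '[{"tx":0,"ty":-5.6,"tz":-15.4,"wx":0,"wy":0,"wz":0,"gripper":1},{"tx":0,"ty":-5.6,"tz":-15.4,"wx":0,"wy":0,"wz":0,"gripper":1},{"tx":0,"ty":-5.6,"tz":-15.4,"wx":0,"wy":0,"wz":0,"gripper":1},{"tx":0,"ty":-5.6,"tz":-15.4,"wx":0,"wy":0,"wz":0,"gripper":1},{"tx":3,"ty":-5.6,"tz":-15.4,"wx":0,"wy":0,"wz":0,"gripper":1},{"tx":7,"ty":-5.6,"tz":-15.4,"wx":0,"wy":0,"wz":0,"gripper":1},{"tx":10.5,"ty":-5.6,"tz":-15.4,"wx":0,"wy":0,"wz":0,"gripper":1},{"tx":10.5,"ty":-5.6,"tz":-15.4,"wx":0,"wy":0,"wz":0,"gripper":1}]'; python3 - <<'E'
from plant import *
from h import *
c=capture('side');cv2.imwrite('pics/s1.png',cv2.resize(c['frame'][130:320,120:360,::-1],None,fx=3,fy=3));print(tube(c))
o=get_obs();print(delta(o,[407,29,13],86),o['tool_pos'],o['grip_width'])
E
```

```text
time: 1.52
tool_pos: [402.3, 31.2, 95.8]
tcp_rot: [1.52, 1.559, 3.019]
contact_force: [-0.9, 0.2, -0.4]
grip_width: 0.4
[(np.int32(444), array([510.8,  21.8]), array([ 40.8, 151. ]), 'yaw -2.2', 'len 149.3', 'z98 43.2')]
(array([ 8.56, -0.37, -0.21]), array([-0.002,  0.   , -0.008])) [404.16927244  31.2591119   98.63272625] 0.16582349263010604
```

View pics/s1.png

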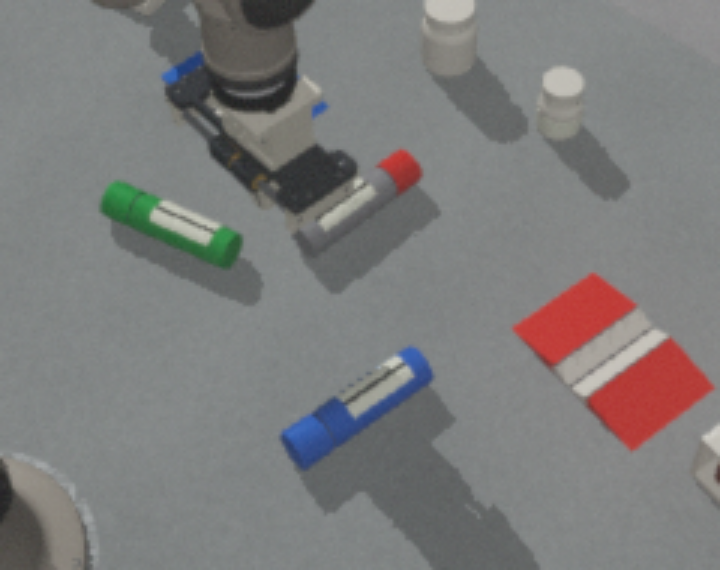

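Side view: tube untouched, fingertips closed just behind its grey end (crop ~(300,215)), green tube clear. Lowering.

```bash
python3 -m creep '[{"tx":3,"ty":-0.1,"tz":-0.5,"wx":0,"wy":0,"wz":0,"gripper":1},{"tx":5.5,"ty":-0.1,"tz":-0.5,"wx":0,"wy":0,"wz":0,"gripper":1},{"tx":7.5,"ty":-0.1,"tz":-0.5,"wx":0,"wy":0,"wz":0,"gripper":1},{"tx":8.5,"ty":-0.1,"tz":-0.5,"wx":0,"wy":0,"wz":0,"gripper":1},{"tx":8.5,"ty":-0.1,"tz":-0.5,"wx":0,"wy":0,"wz":0,"gripper":1}]'; python3 - <<'E'
from plant import *
from h import *
o=get_obs();print(delta(o,[427,25.5,13],86),delta(o,[502,21.5,13],86),o['tool_pos'])
E
```

```text
time: 1.98
tool_pos: [407.7, 26.4, 15.9]
tcp_rot: [1.431, 1.57, 2.931]
contact_force: [-0.6, -1.6, 1.1]
grip_width: 0.7
(array([ 0.28, -1.93,  0.05]), array([-0.   ,  0.   , -0.001])) (array([ 0.28, -9.44,  0.18]), array([-0.   ,  0.   , -0.001])) [407.74019676  26.35273375  15.85924588]
```

```bash
python3 -m creep '[{"tx":0.2,"ty":-0.8,"tz":0,"wx":0,"wy":0,"wz":0,"gripper":1},{"tx":0.2,"ty":-1.5,"tz":0,"wx":0,"wy":0,"wz":0,"gripper":1},{"tx":0.2,"ty":-1.9,"tz":0,"wx":0,"wy":0,"wz":0,"gripper":1},{"tx":0.2,"ty":-2.3,"tz":0.05,"wx":0,"wy":0,"wz":0,"gripper":1},{"tx":0.2,"ty":-2.8,"tz":0.05,"wx":0,"wy":0,"wz":0,"gripper":1},{"tx":0.2,"ty":-3.3,"tz":0.05,"wx":0,"wy":0,"wz":0,"gripper":1},{"tx":0.2,"ty":-3.8,"tz":0.1,"wx":0,"wy":0,"wz":0,"gripper":1},{"tx":0.2,"ty":-4.3,"tz":0.1,"wx":0,"wy":0,"wz":0,"gripper":1}]'; python3 - <<'E'
from plant import *
from h import *
for n in('top','side'): print(tube(capture(n)))
o=get_obs();print(o['tool_pos'],delta(o,[502,21.5,13],86))
E
```

```text
time: 2.65
tool_pos: [450.8, 24.1, 13.8]
tcp_rot: [0.131, 1.571, 1.631]
contact_force: [-1.3, 0.3, -0.8]
grip_width: 0.6
[(np.int32(291), array([574.7,  18.5]), array([39.3, 72.3]), 'yaw -3.8', 'len 72.0', 'z98 44.2')]
[(np.int32(228), array([573.6,  16.1]), array([83.7, 41.1]), 'yaw -11.5', 'len 80.5', 'z98 44.3')]
[451.58096076  23.95442855  13.79213119] (array([ 0.09, -5.05,  0.11]), array([-0.001,  0.   ,  0.001]))
```

```bash
python3 -m creep '[{"tx":0,"ty":-0.5,"tz":0,"wx":0,"wy":0,"wz":0,"gripper":1},{"tx":0,"ty":-1.1,"tz":0,"wx":0,"wy":0,"wz":0,"gripper":1},{"tx":0,"ty":-1.7,"tz":0,"wx":0,"wy":0,"wz":0,"gripper":1},{"tx":0,"ty":-2.4,"tz":0.05,"wx":0,"wy":0,"wz":0,"gripper":1},{"tx":0,"ty":-3.1,"tz":0.05,"wx":0,"wy":0,"wz":0,"gripper":1},{"tx":0,"ty":-3.8,"tz":0.1,"wx":0,"wy":0,"wz":0,"gripper":1},{"tx":0,"ty":-4.4,"tz":0.1,"wx":0,"wy":0,"wz":0,"gripper":1},{"tx":0,"ty":-4.9,"tz":0.1,"wx":0,"wy":0,"wz":0,"gripper":1}]'; python3 -m creep '[{"tx":0,"ty":0.0,"tz":0,"wx":0,"wy":0,"wz":0,"gripper":1},{"tx":0,"ty":3,"tz":0,"wx":0,"wy":0,"wz":0,"gripper":1},{"tx":-3,"ty":5,"tz":0,"wx":0,"wy":0,"wz":0,"gripper":1},{"tx":-7,"ty":5,"tz":0,"wx":0,"wy":0,"wz":0,"gripper":0},{"tx":-9,"ty":5,"tz":0,"wx":0,"wy":0,"wz":0,"gripper":-1},{"tx":-9,"ty":5,"tz":0,"wx":0,"wy":0,"wz":0,"gripper":-1}]'; python3 - <<'E'
from plant import *
from h import *
for n in('top','side'): 
  c=capture(n);print(tube(c));cv2.imwrite(f'pics/{n}2.png',c['frame'][...,::-1])
o=get_obs();print(o['tool_pos'],o['joint_positions'])
E
```

```text
time: 3.42
tool_pos: [500.2, 21.6, 13.7]
tcp_rot: [-1.271, 1.571, 0.229]
contact_force: [-0.2, -0.1, 0.3]
grip_width: 0.5
time: 3.92
tool_pos: [452.1, 24.9, 108.1]
tcp_rot: [-1.607, 1.562, -0.106]
contact_force: [0.8, 0.5, 0.2]
grip_width: 15.8
[(np.int32(430), array([608.3,  16.4]), array([ 39.5, 108. ]), 'yaw -1.0', 'len 106.8', 'z98 44.8')]
[(np.int32(438), array([586.7,  16.3]), array([ 38.7, 154.4]), 'yaw -3.0', 'len 150.0', 'z98 43.2')]
[449.87663359  25.11879495 104.39692882] [-1.14669566e-01  3.25504448e-01  1.86755004e+00  1.01836781e-04
  9.46101803e-01 -1.61473785e+00]
```

View pics/top2.png

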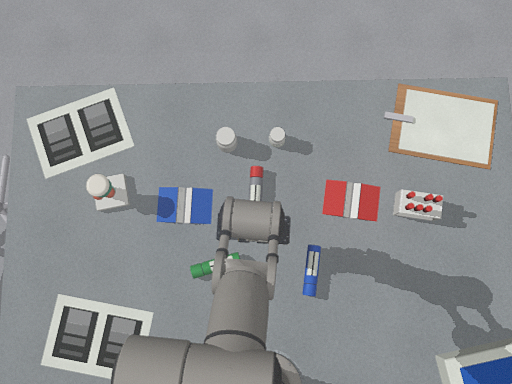

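Side view: the tube is at (587,16), now axially about right. Next: turn the jaw parallel to the tube and go behind it (+y).

```bash
python3 - <<'E'
from plant import *
from h import *
o=get_obs();print(delta(o,[585,72,100],-4),delta(o,[585,72,13],-4))
E
```

```text
(array([  0.47, -13.15,   5.63]), array([1.57 , 0.002, 0.002])) (array([  9.17, -13.12,   5.63]), array([1.57 , 0.002, 0.002]))
```

```bash
python3 -m creep '[{"tx":0,"ty":-3,"tz":5.6,"wx":1.57,"wy":0,"wz":0,"gripper":-1},{"tx":0,"ty":-6,"tz":5.6,"wx":1.57,"wy":0,"wz":0,"gripper":-1},{"tx":0,"ty":-13.2,"tz":5.6,"wx":1.57,"wy":0,"wz":0,"gripper":-1},{"tx":0,"ty":-13.2,"tz":5.6,"wx":1.57,"wy":0,"wz":0,"gripper":-1},{"tx":0,"ty":-13.2,"tz":5.6,"wx":1.57,"wy":0,"wz":0,"gripper":-1},{"tx":0,"ty":-13.2,"tz":5.6,"wx":1.57,"wy":0,"wz":0,"gripper":-1},{"tx":0,"ty":-13.2,"tz":5.6,"wx":1.57,"wy":0,"wz":0,"gripper":-1},{"tx":0,"ty":-13.2,"tz":5.6,"wx":1.57,"wy":0,"wz":0,"gripper":-1}]'; python3 - <<'E'
from plant import *
from h import *
o=get_obs();print(delta(o,[585,72,100],-4),o['joint_positions'])
E
```

```text
time: 4.68
tool_pos: [584.1, 71.7, 101.1]
tcp_rot: [2.607, 1.567, 3.115]
contact_force: [-0.1, 0.0, -0.5]
grip_width: 77.3
(array([ 0.11, -0.01,  0.1 ]), array([ 0.577, -0.004, -0.001])) [-8.16689817e-03  5.55798199e-01  1.48298848e+00  8.78541547e-05
  1.10696628e+00 -5.15592118e-01]
```

```bash
python3 -m creep '[{"tx":0,"ty":0,"tz":0.1,"wx":0.58,"wy":0,"wz":0,"gripper":-1},{"tx":0,"ty":0,"tz":0.1,"wx":0.58,"wy":0,"wz":0,"gripper":-1},{"tx":0,"ty":0,"tz":0.1,"wx":0.58,"wy":0,"wz":0,"gripper":-1},{"tx":0,"ty":0,"tz":0.1,"wx":0.58,"wy":0,"wz":0,"gripper":-1},{"tx":2,"ty":0,"tz":0.1,"wx":0.58,"wy":0,"wz":0,"gripper":-1},{"tx":5,"ty":0,"tz":0.1,"wx":0.58,"wy":0,"wz":0,"gripper":-1},{"tx":7.5,"ty":0,"tz":0.1,"wx":0.58,"wy":0,"wz":0,"gripper":-1},{"tx":8.7,"ty":0,"tz":0.1,"wx":0.58,"wy":0,"wz":0,"gripper":-1}]'; python3 - <<'E'
from plant import *
from h import *
for n in('side',): 
  c=capture(n);print(tube(c,yr=(-330,42)));cv2.imwrite(f'pics/{n}3.png',cv2.resize(c['frame'][110:300,120:360,::-1],None,fx=3,fy=3))
o=get_obs();print(delta(o,[585,46,13],-4),o['tool_pos'],o['joint_positions'],R.from_euler('xyz',o['tcp_rot']).as_matrix().round(2))
E
```

```text
time: 5.35
tool_pos: [582.7, 72.1, 11.5]
tcp_rot: [-3.089, 1.563, 3.127]
contact_force: [-0.1, 0.4, 0.1]
grip_width: 91.7
[(np.int32(473), array([586. ,  17.5]), array([ 38.4, 152.1]), 'yaw -4.7', 'len 149.1', 'z98 42.9')]
(array([-0.28, -2.58,  0.49]), array([ 0.003, -0.01 ,  0.001])) [581.83523884  72.11013838  10.22923073] [-7.40844723e-03  6.69986010e-01  1.56416611e+00  6.91202426e-05
  9.17815215e-01  5.90197193e-02] [[-0.01  0.07  1.  ]
 [ 0.    1.   -0.07]
 [-1.   -0.   -0.01]]
```

View pics/side3.png

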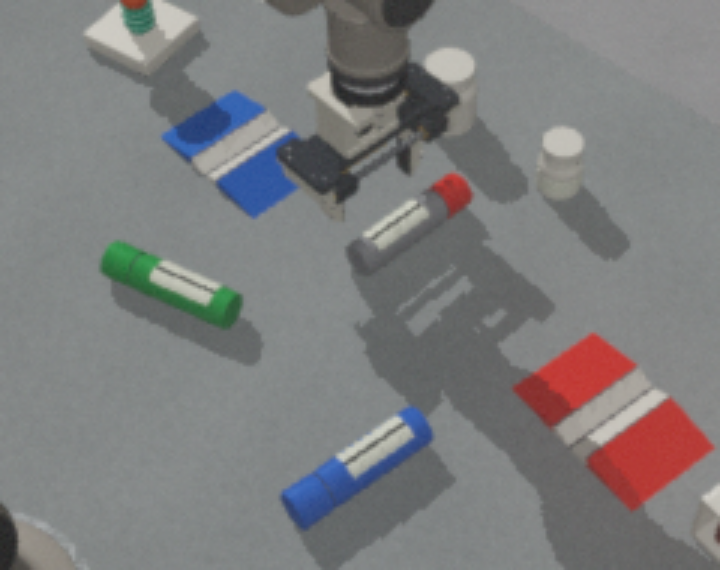

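Side view: open fingers straddle along the tube's length on its +y side (crop (335,210) and (410,170)), clear of jar. Starting a slow roll.

```bash
python3 -m creep '[{"tx":-0.2,"ty":-0.6,"tz":0.3,"wx":0,"wy":0,"wz":0,"gripper":-1},{"tx":-0.3,"ty":-1.2,"tz":0.4,"wx":0,"wy":0,"wz":0,"gripper":-1},{"tx":-0.3,"ty":-1.7,"tz":0.4,"wx":0,"wy":0,"wz":0,"gripper":-1},{"tx":-0.3,"ty":-2.1,"tz":0.4,"wx":0,"wy":0,"wz":0,"gripper":-1},{"tx":-0.3,"ty":-2.4,"tz":0.4,"wx":0,"wy":0,"wz":0,"gripper":-1},{"tx":-0.3,"ty":-2.7,"tz":0.4,"wx":0,"wy":0,"wz":0,"gripper":-1},{"tx":-0.3,"ty":-3.0,"tz":0.4,"wx":0,"wy":0,"wz":0,"gripper":-1},{"tx":-0.3,"ty":-3.4,"tz":0.4,"wx":0,"wy":0,"wz":0,"gripper":-1}]'; python3 -m creep '[{"tx":0,"ty":-0.4,"tz":0,"wx":0,"wy":0,"wz":0,"gripper":-1},{"tx":0,"ty":-0.8,"tz":0,"wx":0.01,"wy":0,"wz":0,"gripper":-1},{"tx":0,"ty":-1.2,"tz":0,"wx":0.01,"wy":0,"wz":0,"gripper":-1},{"tx":0,"ty":-1.6,"tz":0,"wx":0.02,"wy":0,"wz":0,"gripper":-1},{"tx":0,"ty":-2.0,"tz":0,"wx":0.02,"wy":0,"wz":0,"gripper":-1},{"tx":0,"ty":-2.4,"tz":0,"wx":0.02,"wy":0,"wz":0,"gripper":-1},{"tx":0,"ty":-2.8,"tz":0,"wx":0.03,"wy":0,"wz":0,"gripper":-1},{"tx":0,"ty":-3.2,"tz":0,"wx":0.03,"wy":0,"wz":0,"gripper":-1}]'; python3 - <<'E'
from plant import *
from h import *
o=get_obs();print(o['tool_pos'],o['contact_force'],R.from_euler('xyz',o['tcp_rot']).as_matrix()[:2,2].round(3))
for n in('side',): 
  c=capture(n);print(tube(c,yr=(-330,o['tool_pos'][1]-11)));cv2.imwrite(f'pics/{n}4.png',cv2.resize(c['frame'][110:300,120:360,::-1],None,fx=3,fy=3))
E
```

```text
time: 6.07
tool_pos: [587.7, 37.8, 20.0]
tcp_rot: [0.32, 1.57, 0.254]
contact_force: [0.5, -0.6, -0.0]
grip_width: 92.1
time: 6.73
tool_pos: [585.5, 5.6, 19.7]
tcp_rot: [1.065, 1.571, 0.968]
contact_force: [0.2, -0.1, -0.3]
grip_width: 91.9
[585.53498201   5.64636084  19.71679857] [ 0.20459958 -0.14748955 -0.33100847] [ 0.995 -0.097]
[]
```

View pics/side4.png

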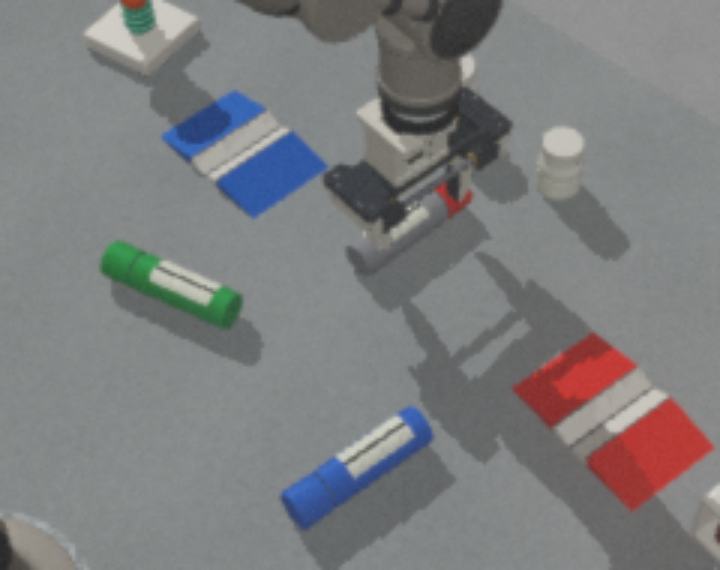

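```bash
python3 - <<'E'
from plant import *
from h import *
o=get_obs();print(o['tool_pos'],o['contact_force'])
for n in('side','wrist'): 
  c=capture(n);P=pts(c)
  f=c['frame'];f=f[150:230,220:300] if n=='side' else f
  cv2.imwrite(f'pics/{n}5.png',cv2.resize(f[...,::-1],None,fx=8 if n=='side' else 1.5,fy=8 if n=='side' else 1.5,interpolation=cv2.INTER_CUBIC))
  if n=='side':print(tube(c,yr=(-330,90)))
o=get_obs();print(o['tool_pos'])
E
```

```text
[585.51222499   4.98487476  19.72275269] [ 0.71823568 -0.70203683  0.15387675]
[(np.int32(343), array([583.5,  10. ]), array([ 42.1, 152. ]), 'yaw -6.7', 'len 146.8', 'z98 57.0')]
[585.55971155   5.71344668  19.73242994]
```

View pics/side5.png

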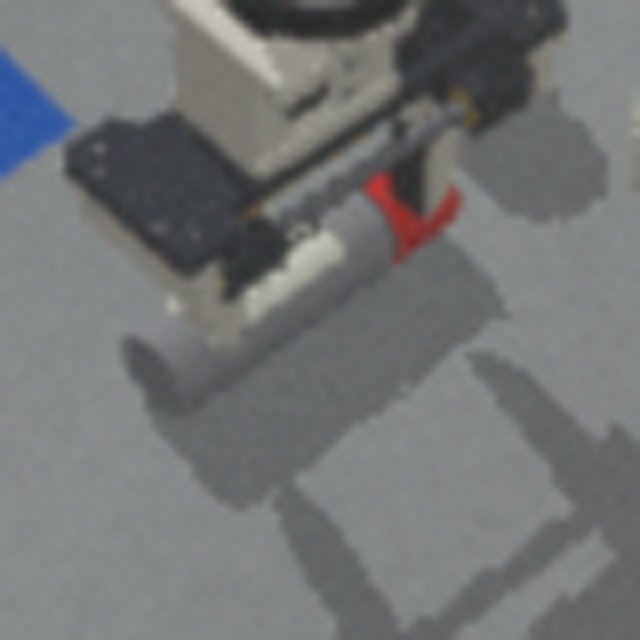

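View pics/wrist5.png

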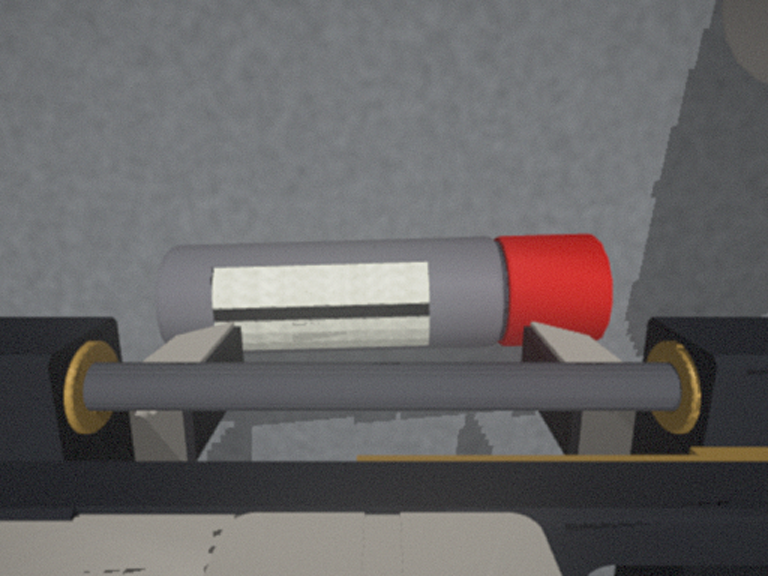

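```bash
python3 - <<'E'
from plant import *
from h import *
c=capture('wrist');P=pts(c);print(c['xyz'],c['rotation'])
for (u,v) in [(250,163),(250,180),(250,200),(250,220),(380,170),(380,190),(380,210),(120,180),(150,225),(362,225),(100,60)]: print(u,v,P[v,u].round(1),c['frame'][v,u])
z=P[...,2]
m=(z>25)&(z<50);q=P[m];print(np.percentile(q,[1,50,99],axis=0).round(1))
c=capture('side');P=pts(c)
for v in range(160,205,3): print(v,[tuple(P[v,u].round(0)) for u in (240,248,256)])
E
```

```text
[591.60824298  70.14196091 199.21809584] [ 2.89521766e+00 -1.59971794e-04 -9.71304385e-02]
250 163 [586.3  38.6  24.8] [113 113 117]
250 180 [585.7  32.1  35.6] [215 216 204]
250 200 [584.9  23.4  40.7] [217 217 205]
250 220 [583.9  13.1  40.1] [185 186 176]
380 170 [650.1  30.5  33.4] [192  47  42]
380 190 [648.6  21.5  37.7] [209  53  47]
380 210 [647.9  11.8  39.4] [177  47  48]
120 180 [521.5  38.   34.1] [125 125 131]
150 225 [538.4  19.1  51.3] [71 72 68]
362 225 [634.6  10.8  54.1] [111 102  99]
100 60 [509.4  99.2   0.8] [112 115 117]
[[515.3   1.7  26. ]
 [588.9  24.6  38.6]
 [659.9  41.4  46.8]]
160 [(np.float64(640.0), np.float64(145.0), np.float64(0.0)), (np.float64(535.0), np.float64(2.0), np.float64(188.0)), (np.float64(538.0), np.float64(-26.0), np.float64(206.0))]
163 [(np.float64(631.0), np.float64(136.0), np.float64(-2.0)), (np.float64(535.0), np.float64(3.0), np.float64(175.0)), (np.float64(555.0), np.float64(-10.0), np.float64(168.0))]
166 [(np.float64(527.0), np.float64(28.0), np.float64(150.0)), (np.float64(535.0), np.float64(3.0), np.float64(162.0)), (np.float6
[... 1470 characters left out ...]
0))]
193 [(np.float64(517.0), np.float64(22.0), np.float64(37.0)), (np.float64(539.0), np.float64(9.0), np.float64(29.0)), (np.float64(575.0), np.float64(9.0), np.float64(-4.0))]
196 [(np.float64(514.0), np.float64(19.0), np.float64(28.0)), (np.float64(536.0), np.float64(7.0), np.float64(19.0)), (np.float64(566.0), np.float64(1.0), np.float64(-4.0))]
199 [(np.float64(512.0), np.float64(18.0), np.float64(16.0)), (np.float64(536.0), np.float64(7.0), np.float64(2.0)), (np.float64(555.0), np.float64(-10.0), np.float64(0.0))]
202 [(np.float64(512.0), np.float64(19.0), np.float64(-0.0)), (np.float64(529.0), np.float64(0.0), np.float64(1.0)), (np.float64(545.0), np.float64(-19.0), np.float64(2.0))]
```

```bash
python3 - <<'E'
from plant import *
from h import *
c=capture('wrist');P=pts(c);f=c['frame']
for u in (148,154,160):
  print(u)
  for v in range(204,262,4): print(v,P[v,u].round(0),f[v,u])
cv2.imwrite('pics/w6.png',cv2.resize(f[190:300,80:200,::-1],None,fx=5,fy=5,interpolation=cv2.INTER_CUBIC))
c=capture('side');P=pts(c);f=c['frame']
for v in range(184,204,2): print(v,[tuple(P[v,u].round(0).astype(int)) for u in range(240,258,2)])
E
```

```text
148
204 [535.  26.  40.] [216 215 204]
208 [535.  25.  41.] [66 69 67]
212 [535.  23.  41.] [66 66 63]
216 [536.  22.  44.] [160 153 145]
220 [537.  21.  49.] [160 156 149]
224 [538.  21.  53.] [114 111 112]
228 [539.  20.  55.] [64 63 64]
232 [540.  19.  60.] [59 59 57]
236 [541.  18.  62.] [51 56 50]
240 [540.  17.  62.] [56 52 57]
244 [562.  39. 122.] [90 90 95]
248 [563.  39. 124.] [ 95  97 100]
252 [563.  38. 124.] [90 93 98]
256 [563.  37. 124.] [ 96  96 101]
260 [563.  36. 125.] [92 96 99]
154
204 [538.  26.  41.] [217 216 205]
208 [538.  24.  41.] [66 68 69]
212 [538.  23.  42.] [63 63 63]
216 [538.  21.  43.] [140 136 129]
220 [538.  20.  45.] [78 78 78]
224 [540.  19.  50.] [63 63 61]
228 [541.  18.  53.] [67 65 65]
232 [540.  17.  53.] [56 53 51]
236 [540.  15.  54.] [55 56 52]
240 [540.  13.  54.] [55 53 55]
244 [564.  39. 122.] [89 91 92]
248 [564.  38. 122.] [93 92 98]
252 [564.  38. 124.] [ 93  93 100]
256 [564.  37. 124.] [97 94 99]
260 [564.  36. 125.] [89 91 95]
160
204 [541.  26.  40.] [222 224 215]
208 [541.  24.  41.] [69 68 66]
212 [541.  22.  42.] [67 66 67]
21
[... 3771 characters left out ...]
 np.int64(7), np.int64(14)), (np.int64(530), np.int64(11), np.int64(0)), (np.int64(536), np.int64(7), np.int64(-3)), (np.int64(540), np.int64(2), np.int64(-2)), (np.int64(543), np.int64(-4), np.int64(1)), (np.int64(547), np.int64(-8), np.int64(1)), (np.int64(551), np.int64(-14), np.int64(2))]
202 [(np.int64(510), np.int64(17), np.int64(3)), (np.int64(516), np.int64(14), np.int64(0)), (np.int64(522), np.int64(11), np.int64(-2)), (np.int64(525), np.int64(6), np.int64(-1)), (np.int64(530), np.int64(1), np.int64(-2)), (np.int64(534), np.int64(-3), np.int64(-2)), (np.int64(538), np.int64(-9), np.int64(0)), (np.int64(542), np.int64(-13), np.int64(-1)), (np.int64(548), np.int64(-16), np.int64(-4))]
```

View pics/w6.png

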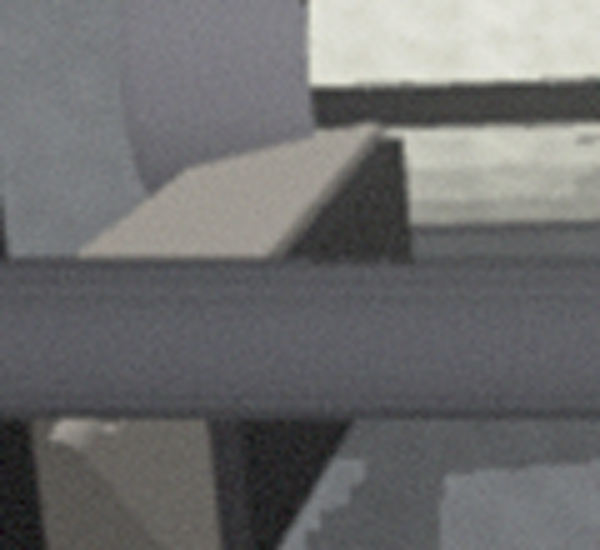

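The close-up shows the finger ends above the tube (tip z ≈ 41 mm), though the reading says 20 mm. So they passed over the tube and did not push it. I lift, go back and check the tip height.

```bash
python3 -m creep '[{"tx":-2,"ty":0,"tz":0,"wx":0,"wy":0,"wz":0,"gripper":-1},{"tx":-3,"ty":0,"tz":0,"wx":0,"wy":0,"wz":0,"gripper":-1},{"tx":-3,"ty":2.5,"tz":0,"wx":0,"wy":0,"wz":0,"gripper":-1},{"tx":-3,"ty":5,"tz":0,"wx":0,"wy":0,"wz":0,"gripper":-1},{"tx":-3,"ty":7,"tz":0,"wx":0,"wy":0,"wz":0,"gripper":-1},{"tx":-3,"ty":7,"tz":0,"wx":0,"wy":0,"wz":0,"gripper":-1},{"tx":-3,"ty":7,"tz":0,"wx":0,"wy":0,"wz":0,"gripper":-1},{"tx":-3,"ty":7,"tz":0,"wx":0,"wy":0,"wz":0,"gripper":-1}]'; python3 - <<'E'
from plant import *
from h import *
o=get_obs();print(o['tool_pos'],o['contact_force'],o['grip_width'])
c=capture('wrist');f=c['frame'];cv2.imwrite('pics/w7.png',f[...,::-1])
c=capture('side');P=pts(c);f=c['frame'];cv2.imwrite('pics/s7.png',cv2.resize(f[110:210,200:300,::-1],None,fx=6,fy=6,interpolation=cv2.INTER_CUBIC))
print(tube(c))
E
```

```text
time: 7.75
tool_pos: [592.4, 75.4, 49.9]
tcp_rot: [-0.484, 1.57, -0.579]
contact_force: [0.1, -0.1, -0.4]
grip_width: 92.0
[592.35641246  75.38604175  49.90382316] [ 0.09103945 -0.08971998 -0.4050984 ] 92.03829395124711
[(np.int32(481), array([585.5,  17.4]), array([ 41.7, 153.3]), 'yaw -4.8', 'len 148.6', 'z98 43.6')]
```

View pics/s7.png

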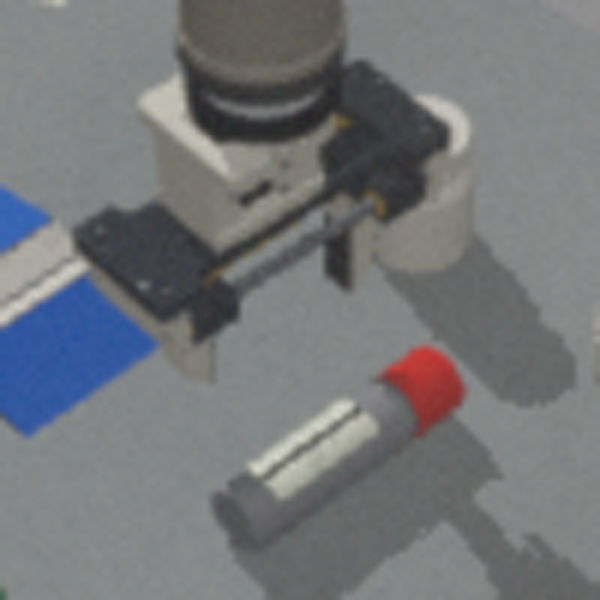

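View pics/w7.png

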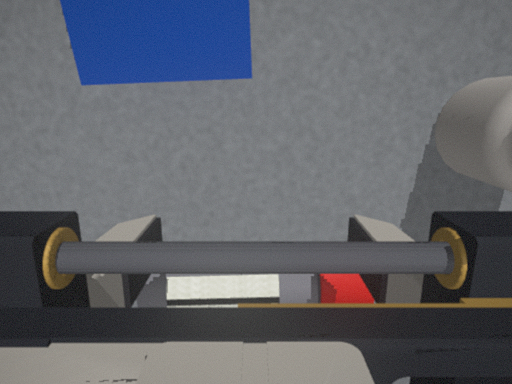

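```bash
python3 - <<'E'
from plant import *
from h import *
c=capture('side');P=pts(c)
for v in range(160,178,2): print(v,[tuple(P[v,u].round(0).astype(int)) for u in range(226,240,3)])
c=capture('wrist');P=pts(c)
print('wrist',c['xyz'])
for v in range(214,244,4): print(v,[tuple(P[v,u].round(0).astype(int)) for u in range(120,164,6)])
E
```

```text
160 [(np.int64(498), np.int64(54), np.int64(179)), (np.int64(503), np.int64(47), np.int64(180)), (np.int64(515), np.int64(47), np.int64(170)), (np.int64(526), np.int64(46), np.int64(163)), (np.int64(537), np.int64(46), np.int64(154))]
162 [(np.int64(495), np.int64(51), np.int64(175)), (np.int64(501), np.int64(46), np.int64(174)), (np.int64(513), np.int64(46), np.int64(164)), (np.int64(526), np.int64(47), np.int64(153)), (np.int64(534), np.int64(42), np.int64(151))]
164 [(np.int64(499), np.int64(56), np.int64(160)), (np.int64(502), np.int64(47), np.int64(164)), (np.int64(514), np.int64(48), np.int64(154)), (np.int64(524), np.int64(46), np.int64(147)), (np.int64(623), np.int64(137), np.int64(-1))]
166 [(np.int64(503), np.int64(62), np.int64(143)), (np.int64(505), np.int64(50), np.int64(151)), (np.int64(514), np.int64(48), np.int64(145)), (np.int64(608), np.int64(136), np.int64(2)), (np.int64(616), np.int64(130), np.int64(0))]
168 [(np.int64(583), np.int64(155), np.int64(-2)), (np.int64(505), np.int64(51), np.int64(141)), (np.int64(533), np.int64(69), np.int64(104)), (np.int64(601), np.
[... 3265 characters left out ...]
)), (np.int64(542), np.int64(90), np.int64(101)), (np.int64(544), np.int64(90), np.int64(101)), (np.int64(545), np.int64(88), np.int64(97)), (np.int64(547), np.int64(88), np.int64(97)), (np.int64(547), np.int64(85), np.int64(90)), (np.int64(547), np.int64(81), np.int64(81)), (np.int64(523), np.int64(50), np.int64(0))]
242 [(np.int64(562), np.int64(108), np.int64(151)), (np.int64(563), np.int64(108), np.int64(150)), (np.int64(565), np.int64(108), np.int64(150)), (np.int64(566), np.int64(108), np.int64(151)), (np.int64(568), np.int64(108), np.int64(150)), (np.int64(570), np.int64(108), np.int64(152)), (np.int64(571), np.int64(108), np.int64(152)), (np.int64(572), np.int64(107), np.int64(150))]
```

Measured: when fully open, the finger ends sit about 26 mm above the reported TCP. I half-close them and measure again.

```bash
python3 -m creep '[{"tx":0,"ty":0,"tz":0,"wx":0,"wy":0,"wz":0,"gripper":0},{"tx":0,"ty":0,"tz":0,"wx":0,"wy":0,"wz":0,"gripper":0},{"tx":0,"ty":0,"tz":0,"wx":0,"wy":0,"wz":0,"gripper":0},{"tx":0,"ty":0,"tz":0,"wx":0,"wy":0,"wz":0,"gripper":0},{"tx":0,"ty":0,"tz":0,"wx":0,"wy":0,"wz":0,"gripper":0},{"tx":0,"ty":0,"tz":0,"wx":0,"wy":0,"wz":0,"gripper":0}]'; cat > tips.py <<'E'
from plant import *
from h import *
o=get_obs();c=capture('wrist');P=pts(c);t=o['tool_pos'];print(t,o['grip_width'])
M=R.from_euler('xyz',o['tcp_rot']).as_matrix()
q=(P.reshape(-1,3)-t)@M   # tool frame: x along fingers
m=(abs(q[:,0])<60)&(abs(q[:,1])<16)&(abs(q[:,2])<70)&(P.reshape(-1,3)[:,2]>45)
for s in(-1,1):
    k=q[m&(np.sign(q[:,2])==s)]
    if len(k): print(s,len(k),'tool x max',np.percentile(k[:,0],[90,98,99.5]).round(1),'y',np.percentile(k[:,1],[1,99]).round(1),'z',np.percentile(k[:,2],[1,99]).round(1))
E
python3 tips.py
```

```text
time: 8.45
tool_pos: [592.3, 75.7, 49.7]
tcp_rot: [1.282, 1.571, 1.186]
contact_force: [0.2, -0.3, 0.0]
grip_width: 56.3
[592.27107074  75.73010756  49.73691639] 56.25615248531931
-1 1141 tool x max [-27.6 -23.2 -21.6] y [-9.5 11. ] z [-44.8 -28.2]
1 1140 tool x max [-27.7 -23.4 -21.7] y [-9.4 11. ] z [27.8 44.5]
```

```bash
python3 -m creep '[{"tx":2,"ty":0,"tz":-0.6,"wx":0,"wy":0,"wz":0,"gripper":0},{"tx":4,"ty":0,"tz":-0.6,"wx":0,"wy":0,"wz":0,"gripper":0},{"tx":4.7,"ty":0,"tz":-0.6,"wx":0,"wy":0,"wz":0,"gripper":0},{"tx":4.7,"ty":0,"tz":-0.6,"wx":0,"wy":0,"wz":0,"gripper":0},{"tx":4.7,"ty":0,"tz":-0.6,"wx":0,"wy":0,"wz":0,"gripper":0},{"tx":4.7,"ty":0,"tz":-0.6,"wx":0,"wy":0,"wz":0,"gripper":0}]'; sed -i 's/>45)/>10)/' tips.py; python3 tips.py;  python3 - <<'E'
from plant import *
from h import *
c=capture('side');P=pts(c);f=c['frame'];cv2.imwrite('pics/s8.png',cv2.resize(f[110:210,200:300,::-1],None,fx=6,fy=6,interpolation=cv2.INTER_CUBIC))
E
```

```text
time: 9.0
tool_pos: [587.2, 76.3, 3.8]
tcp_rot: [0.148, 1.569, 0.052]
contact_force: [-0.9, 0.6, -0.1]
grip_width: 45.7
[587.22704281  76.32113203   3.75560637] 45.74070722078596
-1 1035 tool x max [-27.4 -23.4 -22.1] y [-9.5 11. ] z [-38.9 -23. ]
1 1034 tool x max [-27.3 -23.3 -22.1] y [-9.3 11. ] z [22.6 38.5]
```

View pics/s8.png

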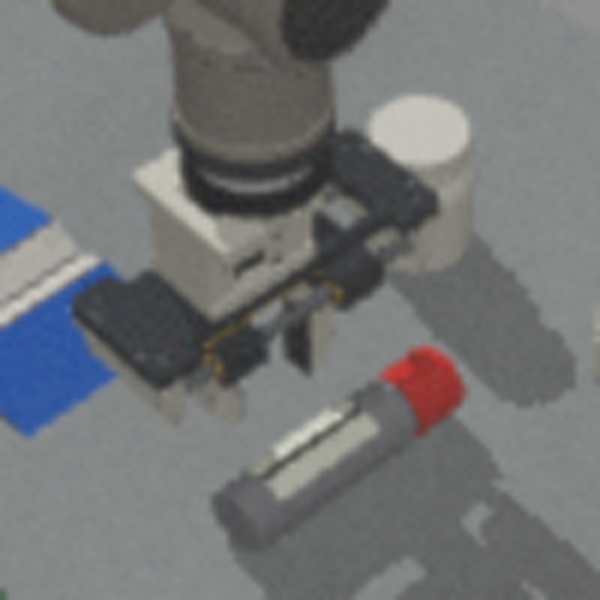

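```bash
python3 - <<'E'
from plant import *
from h import *
c=capture('side');P=pts(c)
for v in range(168,184,2): print(v,[tuple(P[v,u].round(0).astype(int).tolist()) for u in range(222,244,2)])
E
```

```text
168 [(497, 74, 130), (499, 67, 133), (501, 61, 136), (508, 59, 132), (511, 54, 134), (517, 52, 130), (533, 60, 111), (535, 54, 114), (540, 50, 113), (546, 48, 110), (550, 43, 110)]
170 [(492, 69, 129), (494, 62, 132), (496, 56, 136), (503, 55, 131), (507, 50, 131), (511, 46, 131), (529, 57, 108), (532, 51, 110), (535, 45, 112), (542, 44, 107), (551, 45, 99)]
172 [(493, 71, 118), (490, 58, 130), (492, 51, 134), (500, 52, 126), (504, 47, 127), (519, 55, 108), (526, 53, 104), (530, 49, 104), (532, 43, 107), (540, 42, 101), (603, 99, 4)]
174 [(500, 80, 96), (492, 61, 117), (492, 52, 125), (495, 46, 127), (504, 48, 118), (514, 51, 107), (547, 77, 59), (551, 73, 59), (554, 66, 62), (594, 100, 1), (597, 93, 4)]
176 [(548, 138, 0), (500, 71, 94), (490, 50, 119), (498, 50, 112), (503, 48, 109), (549, 89, 38), (547, 77, 49), (549, 71, 51), (556, 69, 48), (591, 96, -3), (595, 91, -3)]
178 [(540, 129, 3), (547, 127, -1), (497, 59, 97), (497, 51, 103), (501, 46, 104), (566, 109, -2), (569, 103, 0), (549, 72, 42), (557, 70, 37), (581, 86, 3), (586, 82, 2)]
180 [(535, 124, 1), (541, 121, -1), (546, 116, -1), (500, 54, 89), (555, 107, -1), (559, 102, -1), (561, 95, 3), (564, 88, 5), (572, 87, 1), (578, 84, -3), (580, 77, 1)]
182 [(529, 118, 2), (534, 114, 0), (539, 109, 0), (545, 106, -2), (550, 102, -4), (550, 92, 4), (558, 92, -2), (560, 84, 3), (568, 83, -3), (571, 77, -1), (575, 71, 0)]
```

```bash
python3 -m creep '[{"tx":0.7,"ty":0,"tz":0.1,"wx":0,"wy":0,"wz":0,"gripper":0},{"tx":1.3,"ty":0,"tz":0.1,"wx":0,"wy":0,"wz":0,"gripper":0},{"tx":1.3,"ty":-0.5,"tz":0.1,"wx":0,"wy":0,"wz":0,"gripper":0},{"tx":1.3,"ty":-0.5,"tz":0.1,"wx":0,"wy":0,"wz":0,"gripper":0},{"tx":1.3,"ty":-0.5,"tz":0.1,"wx":0,"wy":0,"wz":0,"gripper":0},{"tx":1.3,"ty":-0.5,"tz":0.1,"wx":0,"wy":0,"wz":0,"gripper":0}]'; sed -i 's/>10)/>6)/' tips.py; python3 tips.py;  python3 - <<'E'
from plant import *
from h import *
c=capture('side');P=pts(c);f=c['frame'];cv2.imwrite('pics/s9.png',cv2.resize(f[110:210,200:300,::-1],None,fx=6,fy=6,interpolation=cv2.INTER_CUBIC))
o=get_obs(); print(R.from_euler('xyz',o['tcp_rot']).as_matrix().round(3))
E
```

```text
time: 9.65
tool_pos: [586.9, 71.1, -10.2]
tcp_rot: [0.833, 1.571, 0.736]
contact_force: [-0.1, -0.2, 0.3]
grip_width: 46.0
[586.93194361  71.09598896 -10.19880331] 46.031563735806664
-1 1030 tool x max [-27.5 -23.2 -22. ] y [-9.4 10.9] z [-38.9 -23. ]
1 1030 tool x max [-27.6 -23.2 -21.8] y [-9.6 11. ] z [22.7 38.6]
[[ 0.     0.096  0.995]
 [ 0.     0.995 -0.096]
 [-1.     0.     0.   ]]
```

View pics/s9.png

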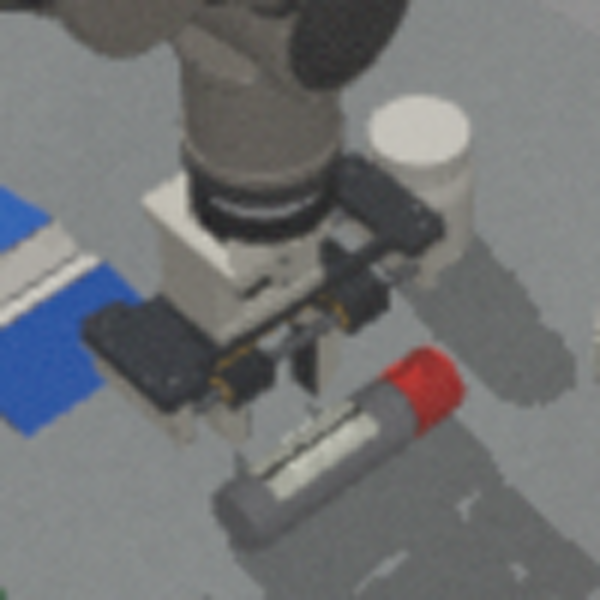

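Fingertips now ~12 mm above the desk beside the tube. Rolling starts again, slowly.

```bash
python3 -m creep '[{"tx":0,"ty":-0.5,"tz":0,"wx":0,"wy":0,"wz":0,"gripper":0},{"tx":0,"ty":-1.0,"tz":0,"wx":0,"wy":0,"wz":0,"gripper":0},{"tx":0,"ty":-1.5,"tz":0,"wx":0,"wy":0,"wz":0,"gripper":0},{"tx":0,"ty":-1.9,"tz":0,"wx":0,"wy":0,"wz":0,"gripper":0},{"tx":0,"ty":-2.2,"tz":0,"wx":0,"wy":0,"wz":0,"gripper":0},{"tx":0,"ty":-2.5,"tz":0,"wx":0,"wy":0,"wz":0,"gripper":0},{"tx":0,"ty":-2.8,"tz":0,"wx":0,"wy":0,"wz":0,"gripper":0},{"tx":0,"ty":-3.1,"tz":0,"wx":0,"wy":0,"wz":0,"gripper":0}]'; python3 -m creep '[{"tx":0,"ty":-0.4,"tz":0,"wx":0,"wy":0,"wz":0,"gripper":0},{"tx":0,"ty":-0.8,"tz":0,"wx":0,"wy":0,"wz":0,"gripper":0},{"tx":0,"ty":-1.2,"tz":0,"wx":0,"wy":0,"wz":0,"gripper":0},{"tx":0,"ty":-1.6,"tz":0,"wx":0.01,"wy":0,"wz":0,"gripper":0},{"tx":0,"ty":-2.0,"tz":0,"wx":0.01,"wy":0,"wz":0,"gripper":0},{"tx":0,"ty":-2.4,"tz":0,"wx":0.01,"wy":0,"wz":0,"gripper":0},{"tx":0,"ty":-2.8,"tz":0,"wx":0.01,"wy":0,"wz":0,"gripper":0},{"tx":0,"ty":-3.2,"tz":0,"wx":0.02,"wy":0,"wz":0,"gripper":0}]'; python3 - <<'E'
from plant import *
from h import *
o=get_obs();print(o['tool_pos'],R.from_euler('xyz',o['tcp_rot']).as_matrix()[:2,2].round(3))
for n in('side',): 
  c=capture(n);print(tube(c,yr=(-330,o['tool_pos'][1]-11)));cv2.imwrite(f'pics/{n}10.png',cv2.resize(c['frame'][130:230,220:320,::-1],None,fx=6,fy=6,interpolation=cv2.INTER_CUBIC))
E
```

```text
time: 10.42
tool_pos: [583.8, 40.1, -10.3]
tcp_rot: [1.211, 1.571, 1.115]
contact_force: [-0.6, 0.3, -0.1]
grip_width: 46.0
time: 11.08
tool_pos: [580.7, 8.1, -10.3]
tcp_rot: [1.966, 1.571, 1.849]
contact_force: [-0.5, 0.1, -0.3]
grip_width: 45.9
[580.68824664   8.11660319 -10.28202452] [ 0.993 -0.116]
[(np.int32(534), array([582.1, -24.1]), array([ 44.7, 151.5]), 'yaw -3.9', 'len 149.5', 'z98 44.5')]
```

View pics/side10.png

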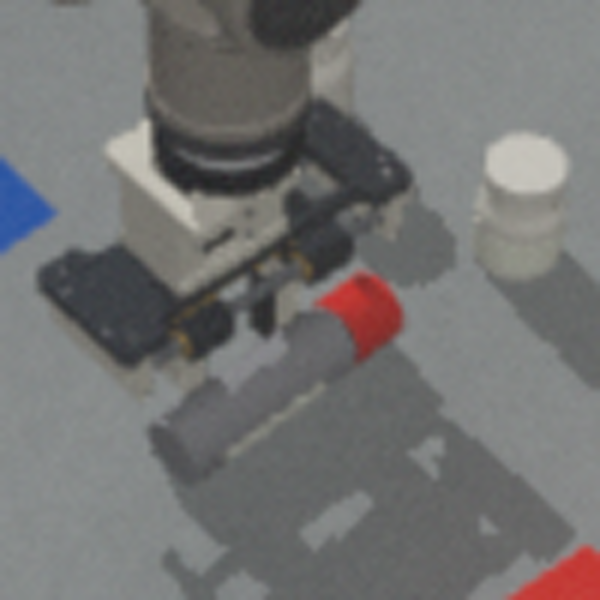

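The label has turned forward, so it is rolling and tracks the fingers. Continuing.

```bash
python3 -m creep '[{"tx":0,"ty":-0.4,"tz":0,"wx":0,"wy":0,"wz":0,"gripper":0},{"tx":0,"ty":-0.8,"tz":0,"wx":0.01,"wy":0,"wz":0,"gripper":0},{"tx":0,"ty":-1.2,"tz":0,"wx":0.01,"wy":0,"wz":0,"gripper":0},{"tx":0,"ty":-1.7,"tz":0,"wx":0.01,"wy":0,"wz":0,"gripper":0},{"tx":0,"ty":-2.2,"tz":0,"wx":0.01,"wy":0,"wz":0,"gripper":0},{"tx":0,"ty":-2.7,"tz":0,"wx":0.02,"wy":0,"wz":0,"gripper":0},{"tx":0,"ty":-3.2,"tz":0,"wx":0.02,"wy":0,"wz":0,"gripper":0},{"tx":0,"ty":-3.7,"tz":0,"wx":0.02,"wy":0,"wz":0,"gripper":0}]'; python3 -m creep '[{"tx":0,"ty":-0.5,"tz":0,"wx":0,"wy":0,"wz":0,"gripper":0},{"tx":0,"ty":-1.0,"tz":0,"wx":0.01,"wy":0,"wz":0,"gripper":0},{"tx":0,"ty":-1.5,"tz":0,"wx":0.01,"wy":0,"wz":0,"gripper":0},{"tx":0,"ty":-2.0,"tz":0,"wx":0.01,"wy":0,"wz":0,"gripper":0},{"tx":0,"ty":-2.5,"tz":0,"wx":0.01,"wy":0,"wz":0,"gripper":0},{"tx":0,"ty":-3.0,"tz":0,"wx":0.01,"wy":0,"wz":0,"gripper":0},{"tx":0,"ty":-3.5,"tz":0,"wx":0.02,"wy":0,"wz":0,"gripper":0},{"tx":0,"ty":-4.0,"tz":0,"wx":0.02,"wy":0,"wz":0,"gripper":0}]'; python3 -m creep '[{"tx":0,"ty":-0.5,"tz":0,"wx":0,"wy":0,"wz":0,"gripper":0},{"tx":0,"ty":-1.0,"tz":0,"wx":0,"wy":0,"wz":0,"gripper":0},{"tx":0,"ty":-1.5,"tz":0,"wx":0,"wy":0,"wz":0,"gripper":0},{"tx":0,"ty":-2.0,"tz":0,"wx":0,"wy":0,"wz":0,"gripper":0},{"tx":0,"ty":-2.5,"tz":0,"wx":0,"wy":0,"wz":0,"gripper":0},{"tx":0,"ty":-3.0,"tz":0,"wx":0,"wy":0,"wz":0,"gripper":0},{"tx":0,"ty":-3.4,"tz":0,"wx":0,"wy":0,"wz":0,"gripper":0},{"tx":0,"ty":-3.8,"tz":0,"wx":0,"wy":0,"wz":0,"gripper":0}]';python3 - <<'E'
from plant import *
from h import *
o=get_obs();print(o['tool_pos'],R.from_euler('xyz',o['tcp_rot']).as_matrix()[:2,2].round(3))
for n in('side','top'): 
  c=capture(n);print(tube(c,yr=(-330,o['tool_pos'][1]-11)));
  if n=='side':cv2.imwrite(f'pics/{n}11.png',cv2.resize(c['frame'][150:300,220:400,::-1],None,fx=4,fy=4,interpolation=cv2.INTER_CUBIC))
E
```

```text
time: 11.8
tool_pos: [576.4, -28.8, -10.3]
tcp_rot: [2.407, 1.571, 2.27]
contact_force: [-0.0, 0.5, 0.5]
grip_width: 46.3
time: 12.47
tool_pos: [571.0, -68.3, -10.3]
tcp_rot: [1.151, 1.571, 0.994]
contact_force: [-0.2, 0.1, -0.5]
grip_width: 45.7
time: 13.13
tool_pos: [565.1, -105.8, -10.3]
tcp_rot: [0.727, 1.571, 0.571]
contact_force: [0.2, -0.2, -0.2]
grip_width: 45.9
[ 565.05167975 -105.84196911  -10.27041054] [ 0.988 -0.156]
[(np.int32(588), array([ 574.7, -139.7]), array([ 46.7, 153.4]), 'yaw -4.3', 'len 149.8', 'z98 43.4')]
[]
```

View pics/side11.png

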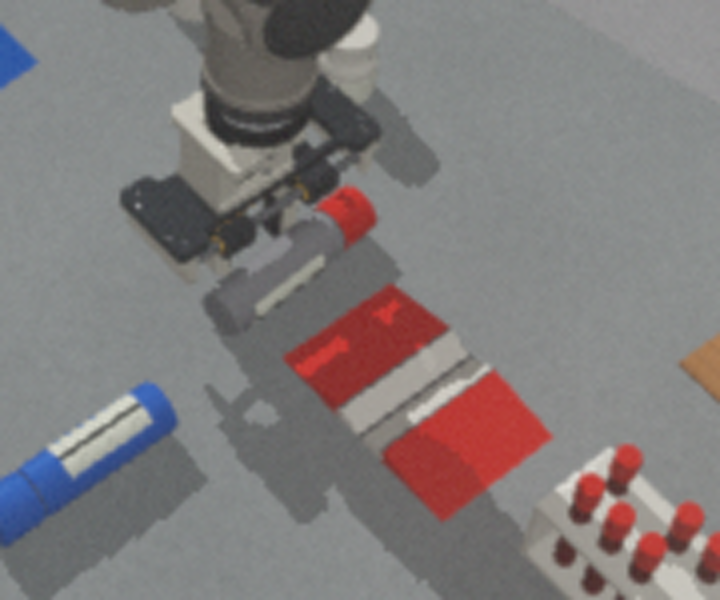

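Side view: the tube (crop (225,300)–(350,215)) runs parallel to the groove edges and is centred along it. Next: up to and onto the ramp, lifting the tips slightly.

```bash
python3 -m creep '[{"tx":0,"ty":-0.4,"tz":0,"wx":0,"wy":0,"wz":0,"gripper":0},{"tx":0,"ty":-0.8,"tz":0,"wx":0,"wy":0,"wz":0,"gripper":0},{"tx":0,"ty":-1.2,"tz":0,"wx":0,"wy":0,"wz":0,"gripper":0},{"tx":0,"ty":-1.6,"tz":0,"wx":0,"wy":0,"wz":0,"gripper":0},{"tx":0,"ty":-2.0,"tz":0,"wx":0,"wy":0,"wz":0,"gripper":0},{"tx":0,"ty":-2.4,"tz":0,"wx":0,"wy":0,"wz":0,"gripper":0},{"tx":0,"ty":-2.8,"tz":0,"wx":0,"wy":0,"wz":0,"gripper":0},{"tx":0,"ty":-3.2,"tz":0,"wx":0,"wy":0,"wz":0,"gripper":0}]'; python3 -m creep '[{"tx":0,"ty":-0.4,"tz":0,"wx":0,"wy":0,"wz":0,"gripper":0},{"tx":0,"ty":-0.8,"tz":0,"wx":0,"wy":0,"wz":0,"gripper":0},{"tx":0,"ty":-1.2,"tz":0,"wx":0,"wy":0,"wz":0,"gripper":0},{"tx":0,"ty":-1.6,"tz":0,"wx":0,"wy":0,"wz":0,"gripper":0},{"tx":0,"ty":-2.0,"tz":0,"wx":0,"wy":0,"wz":0,"gripper":0},{"tx":-0.1,"ty":-2.4,"tz":0,"wx":0,"wy":0,"wz":0,"gripper":0},{"tx":-0.1,"ty":-2.8,"tz":0,"wx":0,"wy":0,"wz":0,"gripper":0},{"tx":-0.1,"ty":-3.2,"tz":0,"wx":0,"wy":0,"wz":0,"gripper":0}]'; python3 -m creep '[{"tx":0,"ty":-0.4,"tz":0,"wx":0,"wy":0,"wz":0,"gripper":0},{"tx":-0.1,"ty":-0.8,"tz":0,"wx":0,"wy":0,"wz":0,"gripper":0},{"tx":-0.1,"ty":-1.2,"tz":0,"wx":0,"wy":0,"wz":0,"gripper":0},{"tx":-0.2,"ty":-1.6,"tz":0,"wx":0,"wy":0,"wz":0,"gripper":0},{"tx":-0.2,"ty":-2.0,"tz":0,"wx":0,"wy":0,"wz":0,"gripper":0},{"tx":-0.3,"ty":-2.4,"tz":0,"wx":0,"wy":0,"wz":0,"gripper":0},{"tx":-0.3,"ty":-2.8,"tz":0,"wx":0,"wy":0,"wz":0,"gripper":0}]';python3 - <<'E'
from plant import *
from h import *
o=get_obs();t=o['tool_pos'];print(t,'tcp s',(t[:2]-[554.8,-277.7])@[-.156,-.988])
c=capture('side');print(tube(c,yr=(-340,t[1]-12)));
cv2.imwrite(f'pics/side12.png',cv2.resize(c['frame'][150:300,220:400,::-1],None,fx=4,fy=4,interpolation=cv2.INTER_CUBIC))
E
```

```text
time: 13.9
tool_pos: [560.0, -137.4, -10.3]
tcp_rot: [1.442, 1.571, 1.286]
contact_force: [0.2, 0.6, -0.9]
grip_width: 46.0
time: 14.57
tool_pos: [555.2, -168.8, -9.1]
tcp_rot: [0.725, 1.57, 0.568]
contact_force: [0.6, 1.9, 0.7]
grip_width: 45.8
time: 15.15
tool_pos: [550.8, -196.7, -6.1]
tcp_rot: [-0.144, 1.571, -0.3]
contact_force: [-0.2, 0.4, 1.6]
grip_width: 45.8
[ 550.79731868 -196.73956715   -6.08739763] tcp s -79.3644893685942
[(np.int32(676), array([ 566.1, -230.4]), array([ 43.9, 151.8]), 'yaw -6.5', 'len 149.2', 'z98 50.7')]
```

View pics/side12.png

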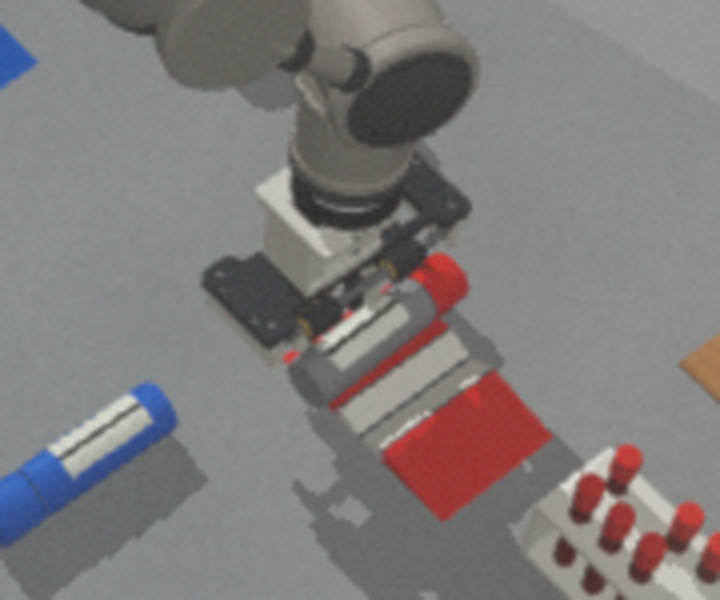

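The tube is on the ramp, parallel to the crest. Last centimetres slowly.

```bash
python3 -m creep '[{"tx":0,"ty":-0.3,"tz":0,"wx":0,"wy":0,"wz":0,"gripper":0},{"tx":0,"ty":-0.7,"tz":0,"wx":0,"wy":0,"wz":0,"gripper":0},{"tx":0,"ty":-1.1,"tz":0,"wx":0,"wy":0,"wz":0,"gripper":0},{"tx":0,"ty":-1.4,"tz":0,"wx":0,"wy":0,"wz":0,"gripper":0},{"tx":0,"ty":-1.7,"tz":0,"wx":0,"wy":0,"wz":0,"gripper":0},{"tx":0,"ty":-2.0,"tz":0,"wx":0,"wy":0,"wz":0,"gripper":0},{"tx":0,"ty":-2.2,"tz":0,"wx":0,"wy":0,"wz":0,"gripper":0},{"tx":0,"ty":-2.4,"tz":0,"wx":0,"wy":0,"wz":0,"gripper":0}]'; python3 -m creep '[{"tx":0,"ty":-0.2,"tz":0,"wx":0,"wy":0,"wz":0,"gripper":0},{"tx":0,"ty":-0.4,"tz":0,"wx":0,"wy":0,"wz":0,"gripper":0},{"tx":0,"ty":-0.5,"tz":0,"wx":0,"wy":0,"wz":0,"gripper":0},{"tx":0,"ty":-0.5,"tz":0,"wx":0,"wy":0,"wz":0,"gripper":0}]'; python3 - <<'E'
from plant import *
from h import *
o=get_obs();t=o['tool_pos'];print(t,'tcp s',(t[:2]-[554.8,-277.7])@[-.156,-.988])
c=capture('side');print(tube(c,yr=(-380,t[1]-12)));
cv2.imwrite(f'pics/side13.png',cv2.resize(c['frame'][150:300,220:400,::-1],None,fx=4,fy=4,interpolation=cv2.INTER_CUBIC))
E
```

```text
time: 15.87
tool_pos: [547.0, -220.3, -6.3]
tcp_rot: [-1.693, 1.571, -1.849]
contact_force: [0.1, 0.3, 0.0]
grip_width: 45.8
time: 16.2
tool_pos: [546.2, -225.3, -6.3]
tcp_rot: [-1.514, 1.571, -1.671]
contact_force: [-0.2, 0.1, -0.0]
grip_width: 46.0
[ 546.18703596 -225.25097908   -6.34080113] tcp s -50.47601028322448
[(np.int32(698), array([ 559.9, -286.7]), array([ 39.2, 153.4]), 'yaw -8.0', 'len 149.8', 'z98 49.9')]
```

View pics/side13.png

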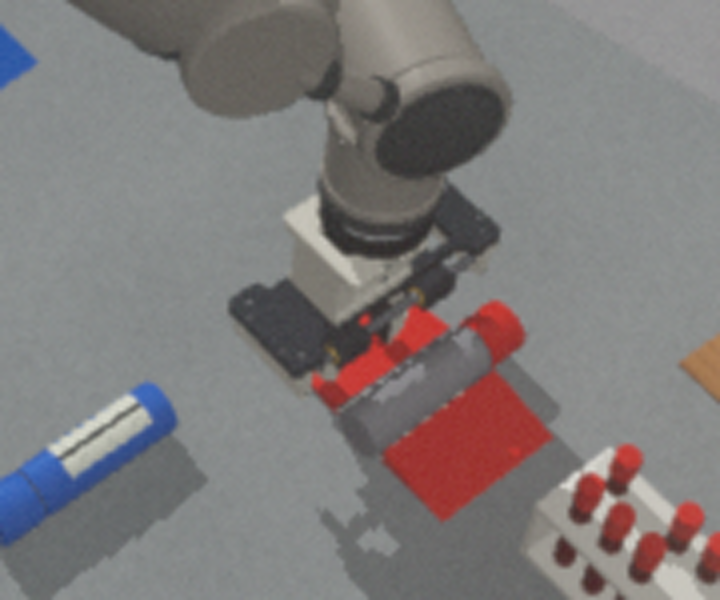

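It has dropped in, possibly still rocking. Fingers back off, then up.

```bash
python3 -m creep '[{"tx":0,"ty":0.5,"tz":0,"wx":0,"wy":0,"wz":0,"gripper":0},{"tx":-0.5,"ty":2,"tz":0,"wx":0,"wy":0,"wz":0,"gripper":0},{"tx":-2,"ty":4,"tz":0,"wx":0,"wy":0,"wz":0,"gripper":0},{"tx":-5,"ty":6,"tz":0,"wx":0,"wy":0,"wz":0,"gripper":0},{"tx":-9,"ty":8,"tz":0,"wx":0,"wy":0,"wz":0,"gripper":0},{"tx":-12,"ty":11,"tz":0,"wx":0,"wy":0,"wz":0,"gripper":0},{"tx":-13,"ty":14,"tz":0,"wx":0,"wy":0,"wz":0,"gripper":0},{"tx":-13,"ty":16,"tz":0,"wx":0,"wy":0,"wz":0,"gripper":0}]'; python3 -m creep '[{"tx":0,"ty":2,"tz":0,"wx":0,"wy":0,"wz":0,"gripper":0},{"tx":0,"ty":4,"tz":0,"wx":0,"wy":0,"wz":0,"gripper":0},{"tx":0,"ty":4,"tz":0,"wx":0,"wy":0,"wz":0,"gripper":0},{"tx":0,"ty":4,"tz":0,"wx":0,"wy":0,"wz":0,"gripper":0},{"tx":0,"ty":4,"tz":0,"wx":0,"wy":0,"wz":0,"gripper":0},{"tx":0,"ty":4,"tz":0,"wx":0,"wy":0,"wz":0,"gripper":0}]'; python3 - <<'E'
from plant import *
from h import *
for n in('side','top','side'):
    c=capture(n);print(n)
    for t in tube(c,yr=(-400,-180)): print(t,'axial off',(t[1]-[554.8,-277.7])@[.988,-.156],'s',(t[1]-[554.8,-277.7])@[-.156,-.988])
    P=pts(c);X,Y,Z=P[...,0],P[...,1],P[...,2]
    m=(Z>50)&(X>380)&(X<850)&(abs(Y)<600)&(Z<160)
    nn,l,s,ce=cv2.connectedComponentsWithStats(m.astype(np.uint8))
    for i in range(1,nn):
        if s[i,4]>60: print(n,'obj',s[i],P[l==i].min(0).round(),P[l==i].max(0).round())
    cv2.imwrite(f'pics/{n}14.png',c['frame'][...,::-1])
    if n=='side':cv2.imwrite(f'pics/s14.png',cv2.resize(c['frame'][150:300,220:400,::-1],None,fx=4,fy=4,interpolation=cv2.INTER_CUBIC))
E
```

```text
time: 16.92
tool_pos: [573.3, -63.3, 128.4]
tcp_rot: [0.073, 1.563, -0.081]
contact_force: [0.6, 0.2, -0.3]
grip_width: 46.0
time: 17.42
tool_pos: [577.2, -27.9, 123.7]
tcp_rot: [-2.385, 1.571, -2.542]
contact_force: [0.4, -0.2, 0.7]
grip_width: 46.0
side
(np.int32(670), array([ 561., -280.]), array([ 41.1, 152.3]), 'yaw -9.3', 'len 149.9', 'z98 45.9') axial off 6.484400000000046 s 1.3052000000000041
side obj [152  90  20  27 394] [556. 433.  50.] [615. 492. 146.]
side obj [300 152  15  15 160] [729. -73.  50.] [773. -28.  76.]
side obj [ 353  261   55   53 1355] [ 484. -537.   50.] [ 574. -404.  112.]
top
(np.int32(636), array([ 561.4, -279.8]), array([ 40.2, 149.9]), 'yaw -9.0', 'len 149.0', 'z98 47.9') axial off 6.8484000000000265 s 1.0452000000000188
top obj [216 127  21  22 352] [713.  75.  51.] [773. 136.  93.]
top obj [270 127  15  14 165] [732. -72.  52.] [775. -30.  79.]
top obj [ 86 174  29  26 540] [557. 433.  55.] [624. 502. 149.]
top obj [ 398  189   45   30 1018] [ 488. -537.   51.] [ 576. -404.  113.]
side
(np.int32(668), array([ 561. , -279.4]), array([ 40.3, 155.2]), 'yaw -9.2', 'len 149.3', 'z98 45.9') axial off 6.390800000000043 s 0.7123999999999817
side obj [152  90  20  27 398] [556. 430.  50.] [613. 495. 146.]
side obj [300 152  15  15 162] [728. -72.  50.] [774. -28.  75.]
side obj [ 353  261   55   53 1361] [ 486. -537.   51.] [ 574. -404.  112.]
```

View pics/s14.png

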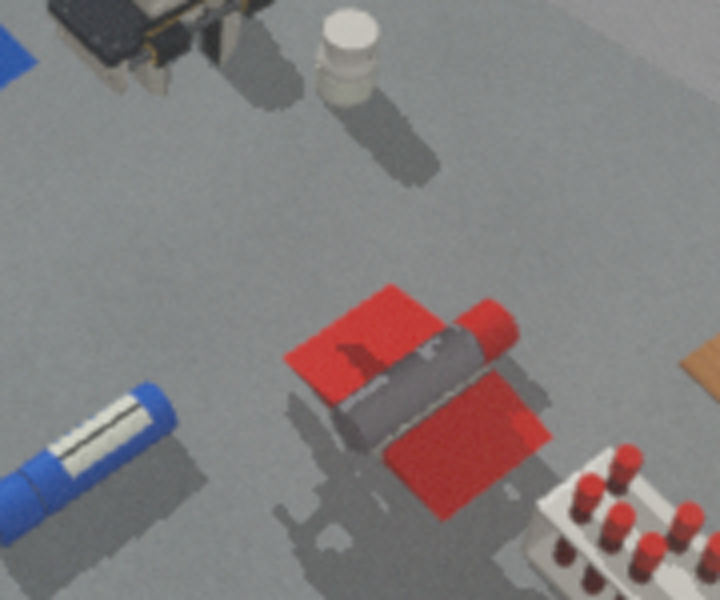

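View pics/top14.png

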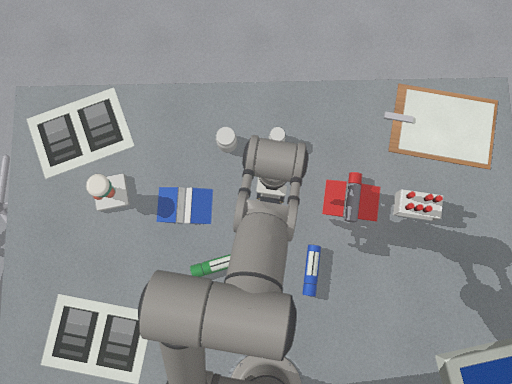

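Seated: the top reads 46 mm where the lying tube read 43 mm, heading is −9° like the groove, and it is 6.5 mm off-centre of the allowed 20. I let half a second pass and check it is at rest before handing in.

```bash
python3 -m creep '[{"tx":0,"ty":0,"tz":0,"wx":0,"wy":0,"wz":0,"gripper":0},{"tx":0,"ty":0,"tz":0,"wx":0,"wy":0,"wz":0,"gripper":0},{"tx":0,"ty":0,"tz":0,"wx":0,"wy":0,"wz":0,"gripper":0},{"tx":0,"ty":0,"tz":0,"wx":0,"wy":0,"wz":0,"gripper":0},{"tx":0,"ty":0,"tz":0,"wx":0,"wy":0,"wz":0,"gripper":0},{"tx":0,"ty":0,"tz":0,"wx":0,"wy":0,"wz":0,"gripper":0}]'; python3 - <<'E'
from plant import *
from h import *
c=capture('side');q=tube(c,yr=(-400,-180))[0];print(q,(q[1]-[554.8,-277.7])@[.988,-.156])
if abs(q[1][0]-561)<3 and abs(q[1][1]+279.5)<3: print('close',close_job())
E
```

```text
time: 18.07
tool_pos: [577.4, -27.4, 123.7]
tcp_rot: [1.206, 1.571, 1.05]
contact_force: [-0.1, 0.7, -0.6]
grip_width: 46.2
(np.int32(672), array([ 560.7, -279.3]), array([ 40.7, 150.8]), 'yaw -9.8', 'len 149.7', 'z98 46.0') 6.0788000000000935
the job is handed in; nothing more can be done
close None
```

The grey red-capped tube is resting in the V-groove of the red cradle, and I handed the job in at about 18 s of the 56 s allowed. I first nudged it about 75 mm endwise with closed fingertips. I then rolled it at roughly 60 mm/s across the desk and up the ramp with two half-open fingertips, until it dropped in by itself. The fingers backed off and up afterwards.

**Last checks:**
- **Position:** the tube lies along the groove at −9° to −10°, against −9° for the groove. Its top reads about 3 mm higher than it did on the desk, as expected when seated.
- **Ends:** it sits about 6 mm off centre, so roughly 14 mm sticks out at one end and 26 mm at the other.
- **At rest:** it had not moved, within measurement noise, between two looks half a second apart. The hand was about 250 mm away.
- **Other objects:** the small jar, rack and throat model read unchanged in both the top and side views. The arm hid the big jar from the side camera, and it reads unchanged from the top.

**What disagreed:**
- **Failed first pass:** the finger ends are really about 22–26 mm higher than the reported tool position. My first rolling pass therefore swept over the top of the tube without pushing it. I measured the offset with the cameras, corrected for it and repeated the push. The endwise nudge came before that, so it probably touched the tube's end near its top.
- **Tube angle:** while the fingers partly hid the tube, the camera estimates of its angle varied by a few degrees.

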